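# Peg the plum chute shut, then rock it to the set slope and hold

### The job

Fresh plums are waiting in the wooden chute. Take the gate pin out of the drilled offcut and push it all the way down into the hole of the metal bridge at the chute's outlet, with the chute still standing level, so that no plum can roll out. Then lift the chute by the handle at its tail, rocking it on the round-edged stud until the gauge's swinging pointer settles on the set mark, and finish holding it there steadily, still bearing on the stud, so that it can be wedged; leave the cup and the marker pen alone.

Things in the scene. Friction and masses are not known exactly. Their poses are not given: they have to be found in the camera images.
- chute: Loose wooden trough, 250 long (x) x 48 wide (y), walls 44 mm high, 0.7 to 1.0 kg. Origin: centre of its flat underside; +x along it to the open outlet, z up. It lies across the stud and stands on a trestle under the tail, so it starts level, underside 89 mm above the table. Lifting the tail tips the outlet down, the chute turning about the line where it bears on the stud.
- chute_handle (a point): Middle of the turned wooden handle, 20 to 23 mm thick and 78 mm long, that runs out along -x from the chute's tail wall; this point is 45 mm behind that wall (chute frame x -170, y 0, z 26 mm), 115 mm above the table at the start. Axes as the chute. Grip it across, closing along the chute's y.
- gate_hole (a point): Mouth of the hole in the metal bridge over the outlet, centred on the bridge's top (chute frame x 105, y 0, z 70 mm). Hole 11 mm wide, flared to 17 mm at the mouth, 26 mm deep, along the chute's z. The bridge is 26 mm long (x), 48 mm wide, 26 mm high. More than about 4 N down here would tip the chute. Axes as the chute.
- chute_foot (a point): Point midway between the feet of the trestle (92 mm wide, 89 mm tall, fixed to the chute at x -106 mm); on the table at the start.
- pointer (a joint): Swinging pointer of the gauge, a weighted needle on a pin along the chute's y: it hangs freely and stays upright while the dial turns with the chute. 0 with the chute level; once settled it reads the chute's outlet-down tilt in rad (after a movement it swings for about a second).
- pointer_needle (a point): Tip of the pointer's needle, 32 mm above its pin, which is the dial's centre (chute frame x -20, y 28, z 78 mm); z along the needle. The gauge is a round black case, 88 mm across, 20 mm thick, with a dial on both faces, clamped upright on the top of the chute's +y wall.
- mark (a joint): Set mark of the gauge: a small brass clip over the dial's rim, its index showing on both faces, on the tail side of the top, set beforehand between 0.13 and 0.22 rad. The pointer is on it when joint pointer equals joint mark. It is screwed tight and does not turn by hand.
- mark_index (a point): Inner end of the mark's index, 32 mm from the dial's centre; z points outward along the index.
- stud: Fixed wooden stud offcut on edge, 38 thick (x), 110 long (y), 89 mm high, upper edge worn to a half round of 19 mm radius, held by steel angles. Origin: centre of its underside.
- stud_round (a point): Middle of the axis of the stud's half-round edge, 70 mm above the table, 19 mm under the crown. The stud bears on the chute's underside at this point's x in the chute's frame, 28 to 52 mm at the start; the underside rolls on the round edge as the chute tips.
- offcut: Fixed block of joist, 60 (x) x 90 (y) x 95 mm high, with a blind hole in its top, at its (0, -18) mm, in which the gate pin stands. Origin: centre of its underside.
- gate_pin: Steel rod 8 mm thick, 55 mm long, pointed tip, under a turned wooden grip 13 to 16 mm thick and 42 mm long; 30 g. Origin: the tip; z up to the grip. At the start it stands 36 mm deep in an 11 mm hole, tip 59 mm above the table, leaning a few degrees at most. Fully home in the bridge, the grip's shoulder (55 mm above the tip) sits on the bridge's top, the tip 15 mm above the chute's underside.
- pin_grip (a point): Point on the gate pin's axis where it can be gripped, 77 mm above the tip (22 mm above the shoulder). Axes as the pin.
- plum_a: Fresh plum, round, 26 mm, 15 g, the nearest the tail of three that lie in the trough; it rolls freely. Origin: its centre. The trough is 36 mm wide inside; its bed falls 2 degrees towards the tail and is level, 12 mm above the underside, over the last 105 mm before the outlet.
- plum_b: The middle plum, as plum_a.
- plum_c: The plum nearest the outlet, as plum_a.
- catch_cup: Empty clear plastic cup, 113 mm across, 52 mm high, 50 g, standing on the table under the chute's outlet. Origin: centre of its underside. To be left alone.
- marker_black: Marker pen, 130 mm, lying on the table; origin: centre of its underside. To be left alone.
Things that resemble listed ones, but are neither listed nor needed, are in the scene too. What is shaped like the plum_b but yellow is not meant.

How it is judged:
On the way, in this order (a step that is already met when the one before it is completed fails the run):
1. the gate pin is fully home in the bridge's hole while the chute still stands level on its legs (z of gate_pin in the frame of chute between 0.01 and 0.0185 m and x of gate_pin in the frame of chute between 0.097 and 0.113 m and y of gate_pin in the frame of chute between -0.008 and 0.008 m and height (world z) of chute_foot below 0.006 m), for 0.2 s.
2. the chute's tail is lifted off the table, the pin staying home (z of gate_pin in the frame of chute between 0.01 and 0.0185 m and x of gate_pin in the frame of chute between 0.097 and 0.113 m and y of gate_pin in the frame of chute between -0.008 and 0.008 m and height (world z) of chute_foot above 0.01 m), for 0.1 s.
At the end, for the whole second after the job is handed in: Handle in the fingers' grip, still: pointer within 2 degrees of the mark, feet over 10 mm off the table, chute bearing on the stud (10 to 70 mm ahead of its middle) and on neither cup nor offcut; pin home within 3.5 mm; three plums in the trough behind it; cup within 25 mm of its place (all of step 2 and angle between the z axis of pointer_needle and the z axis of mark_index, either way round below 0.035 rad and velocity of joint pointer between -0.2 and 0.2 rad/s and angular speed of chute below 0.1 rad/s and contact force between the fingers and chute above 1 N and distance between the grasp point and chute_handle below 0.05 m and contact force between chute and stud above 0.5 N and contact force between chute and catch_cup below 0.1 N and contact force between chute and offcut below 0.1 N and x of stud_round in the frame of chute between 0.01 and 0.07 m and x of plum_a in the frame of chute between -0.12 and 0.103 m and z of plum_a in the frame of chute between 0.01 and 0.045 m and x of plum_b in the frame of chute between -0.12 and 0.103 m and z of plum_b in the frame of chute between 0.01 and 0.045 m and x of plum_c in the frame of chute between -0.12 and 0.103 m and z of plum_c in the frame of chute between 0.01 and 0.045 m and distance of catch_cup from where it was at the start of the episode below 0.025 m and angle between catch_cup's own z axis and vertical below 0.15 rad); the arm keeps its last pose, push and grip.
It fails at once if a plum leaves the chute (x of any of plum_a, plum_b, plum_c in the frame of chute above 0.135 m or z of any of plum_a, plum_b, plum_c in the frame of chute below -0.01 m).
It fails at once if the catch cup is knocked away or over (distance of catch_cup from where it was at the start of the episode above 0.03 m or angle between catch_cup's own z axis and vertical above 0.4 rad).
It fails at once if the marker pen is pushed about (distance of marker_black from where it was at the start of the episode above 0.04 m).
It fails at once if the chute is rolled over or pulled off the stud (angle between chute's own z axis and vertical above 0.6 rad or x of stud_round in the frame of chute above 0.085 m or x of stud_round in the frame of chute below 0 m).
It also fails if it takes over 64 s, if anything falls off the work surface, if the arm or the gripper's body presses on something with over 40 N, if the wrist force passes 120 N, or if a joint passes its speed limit or range.

### The arm

A 7-joint arm with a two-finger parallel gripper is mounted at the origin on the work surface; the furniture and walls round the work are solid. World frame = base frame: x ahead of the robot, y to its left, z up, the work surface at z = 0. Lengths are in m, angles in rad, forces in N, time in s.
With the tool pointing down it reaches from about 0.425 to 0.95 m from the base axis. Payload 4.7 kg.
Tool frame: the origin (TCP) lies between the finger pads; the fingertips stand 25 mm ahead of it and the grasp point (between the pads) lies 6 mm ahead of it; x points along the fingers, z is the direction in which the jaws open and shut, and the axes are right-handed (so a half turn about x gives the same grasp; the last joint's range is limited). The gripper opens to 85 mm and grips with 20 to 120 N. Pads are 22 mm wide; open, the fingers measure 114 mm over their backs; the gripper's body (76 mm by 85 mm) begins 54 mm behind the grasp point. The pads swing forward as they close: fully open they stand 13 mm farther back than shut.
Start: joints at [1.162, 0.469, -0.049, 1.532, 0.024, 1.141, -0.082], TCP at [0.25, -0.627, 0.256] pointing down, gripper open.
Joint ranges: [-2.59, 2.59], [-0.33, 1.99], [-1.39, 1.29], [0.1, 2.45], [-1.04, 4.18], [0.21, 1.99], [-2.66, 2.66]. Speed limits (rad/s): [2.57, 2.57, 3.14, 3.14, 3.14, 3.14, 3.14].

### API

Orientations are given as a 3x3 rotation matrix whose columns are the frame's x, y, z axes.
In Python, from rig import * gives the robot as it stands. Calls block until the motion is done:
- movep(position, orientation): joint-space move of the TCP to a pose.
- move_l(position, attitude=None, feed=0.15, until_force=None): straight line of the TCP; attitude=None keeps the orientation; feed is the mean speed in m/s. With until_force (N) it stops when the force on the tool has changed by that much, and returns True; else False.
- move_joints(angles): joint-space move.
- command_gripper(opening, newtons=None): finger opening in m; newtons is the grip in N (None keeps the last); returns when the fingers have stopped.
- sleep(seconds).
- inverse_kinematics(position, orientation): joint angles nearest the present ones, or None.
- sense(): the state.
- camera(name): name is "scene" or "side" or "wrist"; returns (picture, depth): 400x640x3 uint8, red, green, blue; 400x640 float32, m along the optical axis (not along the pixel's ray), 0 where there is no reading.
- camera_params(name): a dict with "K" (3x3 intrinsics, pixels), "dist" ([k1, k2, p1, p2, k3] as OpenCV has them; the pictures are not rectified), "position" and "rotation" of the camera in the world; the wrist camera has in their place "tool_from_camera" (4x4, takes a point from camera to tool coordinates, whose origin is the TCP and whose axes are the tool frame's). Camera axes: x right, y down, z forward; pixel columns grow to the right and rows downward; lengths in m; the calibration is good to about 2 mm. A picture is of the moment at which its call begins: read the wrist's pose just before it. camera_params takes no time and is no camera call.
A pose or a line that the arm cannot do raises Unreachable and nothing moves.
- finish_job(): hands the job in, once; it reports no verdict.
The state is a dict: "time_s": time; "joint_pos": joint angles; "qd": joint speeds; "joint_efforts": joint torques, N m; "position": TCP position; "tcp_rot": TCP orientation; "wrist_force": force on the tool from outside, world axes, zero at the start; "ft_torque": the same for the moment, N m; "finger_gap": finger opening in m.
Only numpy, scipy, OpenCV 4.12 (cv2) and the standard library are available. Lean on these libraries where they do the work, as an engineer would, in place of code of your own. Each camera call takes 0.05 s, during which the arm holds its last target.

## Working session

There is one attempt and no reset: what is moved stays moved. The work goes in short steps, each a Python script; the robot and the scene stay as the last script left them, time stands still between calls to the robot, and variables do not carry over. Pictures are saved under pics/ and viewed, and the job is handed in when it is done.

```bash
ls; mkdir -p pics
python3 - <<'E'
from rig import *
import cv2, numpy as np
s=sense(); print(s['time_s'],s['position'],s['finger_gap'])
for n in ["scene","side","wrist"]:
    im,d=camera(n); cv2.imwrite(f"pics/{n}0.png",im[:,:,::-1]); np.savez(f"pics/{n}0.npz",im=im,d=d)
    p=camera_params(n); print(n,{k:np.round(v,4).tolist() for k,v in p.items()})
E
```

```text
pics
0.0 [ 0.25007681 -0.62638745  0.25523883] 0.0853284839374058
scene {'K': [[406.2563, 0.0, 317.8467], [0.0, 406.2563, 204.201], [0.0, 0.0, 1.0]], 'dist': [-0.1065, 0.0, 0.0, 0.0, 0.0], 'position': [0.2383, -0.5464, 0.8076], 'rotation': [[0.8982, -0.2875, 0.3327], [-0.4392, -0.623, 0.6473], [0.0212, -0.7275, -0.6858]]}
side {'K': [[497.4324, 0.0, 316.0214], [0.0, 497.4324, 203.8614], [0.0, 0.0, 1.0]], 'dist': [-0.1107, 0.0, 0.0, 0.0, 0.0], 'position': [0.6679, 0.5157, 0.9132], 'rotation': [[-0.9746, 0.1885, -0.1208], [0.2235, 0.8499, -0.4772], [0.0127, -0.4921, -0.8705]]}
wrist {'K': [[281.0863, 0.0, 319.0414], [0.0, 281.0863, 202.4124], [0.0, 0.0, 1.0]], 'dist': [-0.0176, 0.0, 0.0, 0.0, 0.0], 'tool_from_camera': [[0.0005, -0.2733, 0.9619, -0.118], [-0.0005, -0.9619, -0.2733, 0.0703], [1.0, -0.0003, -0.0006, 0.0017], [0.0, 0.0, 0.0, 1.0]]}
```

View pics/scene0.png

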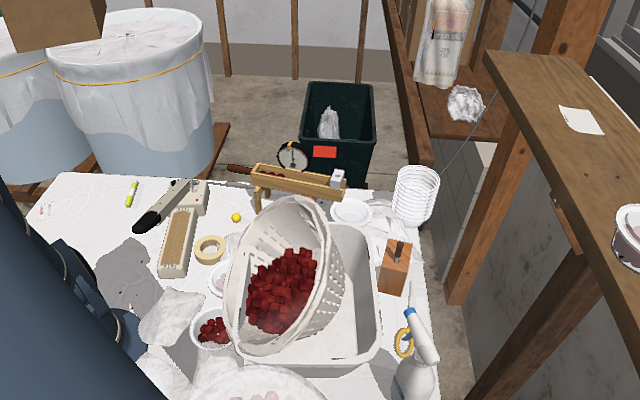

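View pics/side0.png

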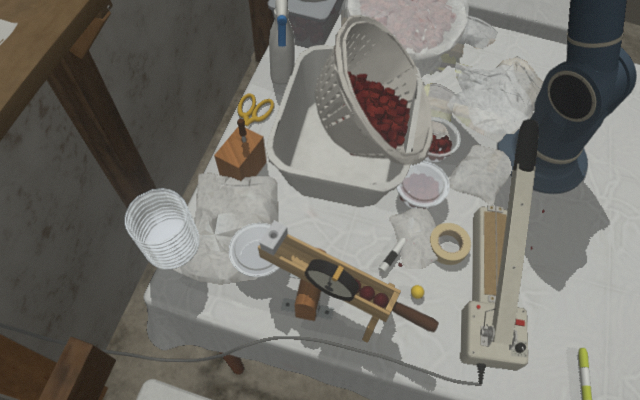

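View pics/wrist0.png

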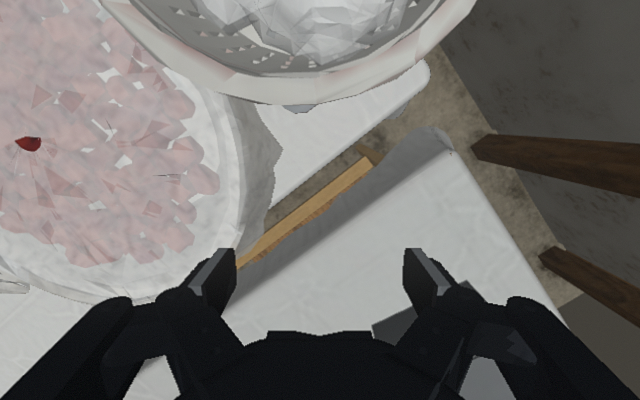

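The scene view shows the chute at (300,180), the offcut with pin at (395,265) and the cup at (350,212). The side view shows the chute at (330,280), the handle at (415,317), the offcut at (241,150) and the pin at (241,128). I'll enlarge crops and get positions.

```bash
cat > h.py <<'E'
from rig import *
import cv2, numpy as np
def ray(n,uv,pose=None):
    p=camera_params(n); uv=np.array(uv,float).reshape(-1,1,2)
    x=cv2.undistortPoints(uv,p['K'],np.array(p['dist'])).reshape(-1,2)
    d=np.c_[x,np.ones(len(x))]
    if n=='wrist':
        T=np.array(p['tool_from_camera']); pos,R=pose
        Rw=np.array(R)@T[:3,:3]; o=np.array(pos)+np.array(R)@T[:3,3]
    else: Rw=np.array(p['rotation']); o=np.array(p['position'])
    return o,d@Rw.T   # point = o + depth*dir
def plane(n,uv,z,pose=None):
    o,d=ray(n,uv,pose); t=(z-o[2])/d[:,2]; return o+t[:,None]*d
def pts(n,D,uv,pose=None):
    o,d=ray(n,uv,pose); uv=np.array(uv).reshape(-1,2).astype(int); return o+D[uv[:,1],uv[:,0]][:,None]*d
def two(n1,uv1,n2,uv2,pose=None):
    o1,d1=ray(n1,uv1,pose);o2,d2=ray(n2,uv2,pose)
    A=np.c_[d1[0],-d2[0]];t=np.linalg.lstsq(A,o2-o1,rcond=None)[0]
    a=o1+t[0]*d1[0];b=o2+t[1]*d2[0];return (a+b)/2,np.linalg.norm(a-b)
def crop(im,x0,x1,y0,y1,f,name):
    c=cv2.resize(im[y0:y1,x0:x1,::-1],None,fx=f,fy=f,interpolation=cv2.INTER_CUBIC);cv2.imwrite('pics/'+name,c)
E
python3 - <<'E'
from h import *
a=np.load('pics/scene0.npz');b=np.load('pics/side0.npz')
crop(a['im'],220,420,130,300,4,'c1.png');crop(b['im'],120,445,100,345,2.46,'c2.png')
E
```

```text
(no output)
```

View pics/c1.png

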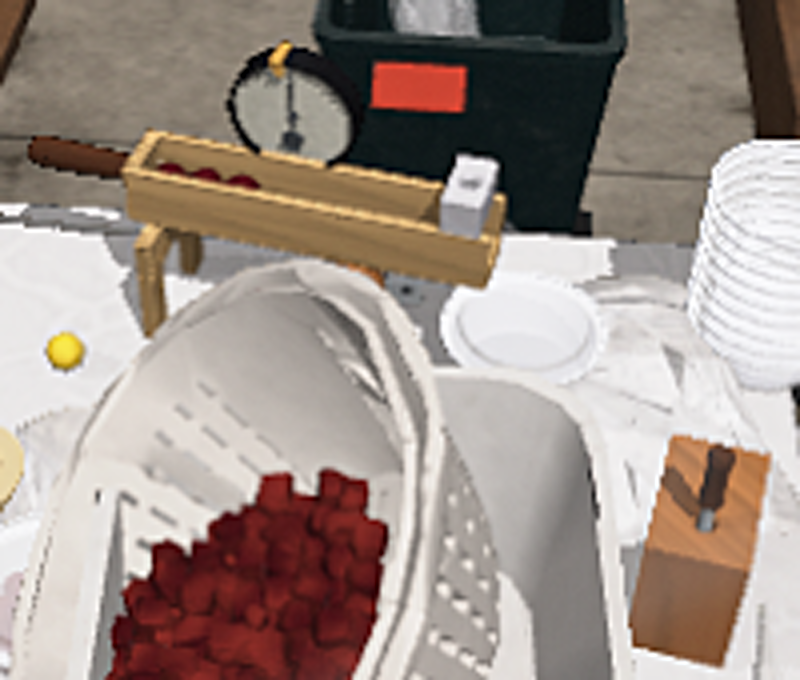

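View pics/c2.png

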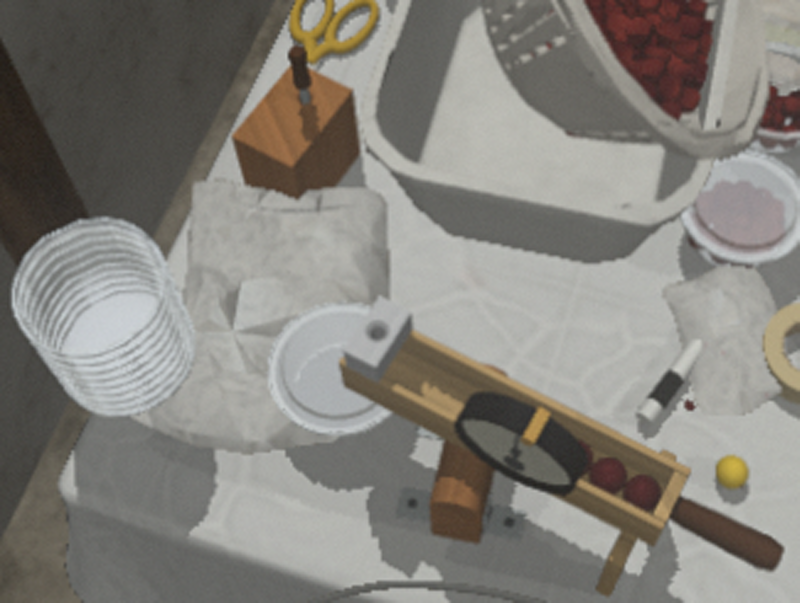

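Run:
```python
from h import *
np.set_printoptions(precision=4,suppress=True)
a=np.load('pics/scene0.npz');b=np.load('pics/side0.npz')
s2=lambda x,y:(x/2.46+120,y/2.46+100); s1=lambda x,y:(x/4+220,y/4+130)
print('hole side',plane('side',s2(377,331),.159),'scene',plane('scene',s1(472,182),.159),two('side',s2(377,331),'scene',s1(472,182)))
print('pintop',two('side',s2(297,50),'scene',s1(720,452)),'z .156 expected')
print('shoulder',two('side',s2(303,90),'scene',s1(709,508)),'z .114')
# hole of offcut
print('wall tail corners',plane('side',[s2(687,468),s2(660,538)],.133),'scene -y tail corner',plane('scene',s1(128,172),.133), plane('scene',s1(503,200),.133))
print('tail +y scene',plane('scene',s1(150,132),.133))
print('handle tip',two('side',s2(770,556),'scene',s1(35,150)))
# offcut top corners
print('offcut',plane('side',[s2(233,137),s2(312,66),s2(356,99),s2(295,165)],.095), plane('scene',[s1(675,435),s1(770,455),s1(742,557),s1(650,540)],.095))
# cup
print('cup',plane('side',s2(335,368),.052),plane('scene',s1(527,330),.052))
# handle mask in side
im=b['im'].astype(int);D=b['d']
hsv=cv2.cvtColor(b['im'],cv2.COLOR_RGB2HSV)
m=np.zeros(D.shape,bool)
sub=(slice(295,335),slice(390,442))
mm=(im[...,0]<125)&(im[...,0]>im[...,2]+12)&(im[...,1]<85)
m[sub]=mm[sub]
n,l,st,c=cv2.connectedComponentsWithStats(m.astype(np.uint8)); k=1+np.argmax(st[1:,4]);print(st[k],c[k])
v,u=np.where(l==k); P=plane('side',np.c_[u,v],.12)
c0=P.mean(0);w=np.linalg.svd(P[:,:2]-c0[:2])[2][0];t=(P[:,:2]-c0[:2])@w;print('handle',c0,w,np.degrees(np.arctan2(w[1],w[0])),t.min(),t.max())
Q=pts('side',D,np.c_[u,v]);print(Q[:,2].min(),np.median(Q[:,2]),Q[:,2].max())
```

```text
hole side [[0.6468 0.1445 0.159 ]] scene [[0.6455 0.1394 0.159 ]] (array([0.6471, 0.1428, 0.1559]), np.float64(0.0008031336167476003))
pintop (array([ 0.6632, -0.1133,  0.1544]), np.float64(0.0015167758151413285)) z .156 expected
shoulder (array([ 0.665 , -0.1123,  0.1046]), np.float64(0.00035914050649063007)) z .114
wall tail corners [[0.4619 0.2778 0.133 ]
 [0.4936 0.3201 0.133 ]] scene -y tail corner [[0.4607 0.2706 0.133 ]] [[0.6715 0.1423 0.133 ]]
tail +y scene [[0.4885 0.3052 0.133 ]]
handle tip (array([0.4186, 0.3444, 0.1124]), np.float64(0.0033463175681639943))
offcut [[ 0.7279 -0.0849  0.095 ]
 [ 0.6536 -0.1431  0.095 ]
 [ 0.6232 -0.1008  0.095 ]
 [ 0.6824 -0.0467  0.095 ]] [[ 0.6841 -0.0511  0.095 ]
 [ 0.7265 -0.0885  0.095 ]
 [ 0.6681 -0.1436  0.095 ]
 [ 0.6281 -0.1113  0.095 ]]
cup [[0.6812 0.116  0.052 ]] [[0.6727 0.1001 0.052 ]]
[392 302  46  30 519] [415.5106 316.5703]
handle [0.4458 0.3236 0.12  ] [-0.7538  0.6571] 138.9171252705814 -0.039645341901790185 0.036922107861906965
0.11338165375284426 0.12338348119964626 0.9132082880979374
```

Candidates: only one pin is visible in a drilled block (scene (400,250), side (241,128)), and only one chute, with a metal bridge. The yellow ball at scene (236,217) is the decoy. Next I'll check obstacle heights around the offcut and the path.

Run:
```python
from h import *
P=[]
for n in ['scene','side']:
    D=np.load(f'pics/{n}0.npz')['d']; v,u=np.where((D>0)&(D<2)); P.append(pts(n,D,np.c_[u,v].astype(float)))
P=np.vstack(P); np.save('pics/P.npy',P)
print('rows y, cols x; cm');xs=np.arange(.30,.86,.04);print('      ',*(f'{x:4.2f}' for x in xs))
for y in np.arange(.44,-.45,-.04):
    r=[]
    for x in xs:
        q=P[(abs(P[:,0]-x)<.02)&(abs(P[:,1]-y)<.02)&(P[:,2]<.7),2]; r.append(f'{100*np.percentile(q,98):4.0f}' if len(q)>3 else '   .')
    print(f'{y:5.2f} ',*r)
```

```text
rows y, cols x; cm
       0.30 0.34 0.38 0.42 0.46 0.50 0.54 0.58 0.62 0.66 0.70 0.74 0.78 0.82 0.86
 0.44     6    3    1    0   -0    .    .    .    .    .    .    .    .    .    .
 0.40     9    6    3    1    1    0   -1    .    .    .    .    .    .    .    .
 0.36    10    8    0   13    1    1    0    0  -16    .    .    .    .    .    .
 0.32    12    6    0   13   13   13    7    1    0   -0    .    .    .    .    .
 0.28     4    0    2    2   13   13   20   21    1    1    1    0   -2   -7    .
 0.24     3    0    2    2   12   13   21   21   19    0    0    0    0   -3  -11
 0.20     3    3    2    2    2   10   13   19   13    0    0    0    0    0    0
 0.16     3    3    3    2    0    0    8   13   16   16    5    4    3    0    0
 0.12     3    3    3    1    0    0    0    0   16   16    5    5    5   15   15
 0.08     5    5   18   20   14   14    0    0    5    5    5    5   15   15   15
 0.04     5   15   18   23   25   14   14   14    5    6    5    5   15   15   15
 0.00    13   14   14   18   28   28   13   14   14    6    6    4    4   15   15
-0.04    12   1
[... 186 characters left out ...]
   5   14   10   16   10    0    2    .    .
-0.16    14   13   14   28   30   25   14   14    0   10    1    0    .    .    .
-0.20    18   18   26   29   29    5   14   14    0    1    0    0    .    .   40
-0.24    19   23   26   27    1   13   14    1    1    1    0    .    .    .   40
-0.28    15   15   14   14   14   14   24    1    1    1   -0    .    .   40   40
-0.32    15   15   14    0   14   14   24   13    1    1    .    .   40   40   40
-0.36    16   16   15    .    .   23   24   14    0    .    .    .   40   40   40
-0.40    16   16   15   12   12   23   23    0    0    .    .   45   45   45    .
-0.44     .   15   14   12   12   12    .    0    .    .    .   45   45    .    .
```

```bash
cat >> h.py <<'E'
P2=lambda *a:np.array(a,float)
E
python3 - <<'E'
from h import *
np.set_printoptions(precision=4,suppress=True)
P=np.load('pics/P.npy')
yaw=np.radians(-41.2);hole=np.array([.6471,.1428])
def fr(yaw,hole):
    u=np.array([np.cos(yaw),np.sin(yaw)]);v=np.array([-u[1],u[0]]);return u,v,hole-.105*u
u,v,o=fr(yaw,hole)
L=np.c_[(P[:,:2]-o)@u,(P[:,:2]-o)@v,P[:,2]]
# wall tops
m=(L[:,2]>.1285)&(L[:,2]<.138)&(abs(L[:,0])<.14)&(abs(L[:,1])<.04)
r=cv2.minAreaRect(L[m][:,:2].astype(np.float32)*1000);print('walls',r,m.sum())
m2=(L[:,2]>.1285)&(L[:,2]<.138)&(abs(L[:,0]-.0)<.115)
for sgn in (1,-1):
    q=L[m2&(sgn*L[:,1]>.014)&(sgn*L[:,1]<.03)]
    if len(q)>10: print(sgn,len(q),np.polyfit(q[:,0],q[:,1],1),q[:,1].min(),q[:,1].max())
m=(L[:,2]>.152)&(L[:,2]<.166)&(abs(L[:,0]-.105)<.03)&(abs(L[:,1])<.04);q=L[m];print('bridge',q.min(0),q.max(0),q.mean(0))
# stud
m=(L[:,2]>.02)&(L[:,2]<.10)&(abs(L[:,0]-.04)<.05)&(L[:,1]>.028)&(L[:,1]<.08);q=L[m]
print(len(q))
for z in np.arange(.02,.1,.01):
    w=q[(abs(q[:,2]-z)<.005)]
    if len(w): print(round(z,3),len(w),w[:,0].min(),w[:,0].max(),w[:,1].min(),w[:,1].max())
E
```

```text
walls ((-1.097869873046875, 4.7410430908203125), (69.07646942138672, 249.8621826171875), 89.1073226928711) 1524
1 476 [-0.0053  0.022 ] 0.01509140144446314 0.02717568759968531
-1 667 [-0.0109 -0.0204] -0.029609908674835254 -0.014508084974890274
bridge [ 0.0896 -0.0262  0.152 ] [0.1173 0.0255 0.1622] [0.1029 0.0003 0.158 ]
692
0.02 24 -0.007819574922773322 0.028271786376051385 0.035717733013739116 0.06729800486541383
0.03 52 -0.008012231599932567 0.02742296680820131 0.029009432098425318 0.06808589448570028
0.04 39 -0.00786954732154742 0.027667884950786738 0.032920100970218004 0.0680497081589823
0.05 42 -0.0074575225207825675 0.02706638531631819 0.03346588056976424 0.06808223942177535
0.06 40 -0.008001223233179457 0.02699649216597308 0.03343627131473357 0.06768467326801579
0.07 57 -0.0074576704042038445 0.0383748662658349 0.029649227608594297 0.06787959596048933
0.08 187 -0.006928509085085452 0.03757006590716626 0.02832488179287355 0.06808356488101734
0.09 251 -0.000989383469861026 0.03252866392003599 0.028187159844998592 0.0657249511176297
```

Run:
```python
from h import *
np.set_printoptions(precision=4,suppress=True)
P=np.load('pics/P.npy')
yaw=np.radians(-41.7);hole=np.array([.6471,.1428])
u=np.array([np.cos(yaw),np.sin(yaw)]);v=np.array([-u[1],u[0]]);o=hole-.105*u
L=np.c_[(P[:,:2]-o)@u,(P[:,:2]-o)@v,P[:,2]]
for z0,z1 in ((.02,.06),(.06,.075),(.08,.086),(.086,.095)):
    q=L[(L[:,2]>z0)&(L[:,2]<z1)&(abs(L[:,0]-.04)<.06)&(abs(L[:,1])<.085)]
    print(z0,len(q)); H,xe,ye=np.histogram2d(q[:,0],q[:,1],bins=[np.arange(-.02,.1,.008),np.arange(-.08,.09,.01)])
    print('     ',*(f'{int(y*1000):3d}' for y in ye[:-1]))
    for i,r in enumerate(H): print(f'{int(xe[i]*1000):4d}',*(f'{int(k):3d}' for k in r))
```

```text
0.02 245
      -80 -70 -60 -50 -40 -30 -20 -10   0   9  19  29  39  49  59  69
 -20   0   0   0   0   0   0   0   0   0   0   0   0   0   0   0   0
 -12   0   0   0   0   0   0   0   0   0   0   0   7  15  21   0   0
  -4   0   0   0   0   0   0   0   0   0   0  10  11   1  25   9   0
   4   0   0   0   0   0   0   0   0   0   4   0   0   0   1  28   0
  12   0   0   0   0   0   0   0   0   0   0   0   0   0   0  29   0
  20   0   0   0   0   0   0   0   0   0   0   0   0   0   0  27   0
  28   0   0   0   0   0   0   0   0   0   0   0   0   0   0   0   0
  36   0   0   0   0   0   0   0   0   0   0   0   0   0   0   0   0
  44   0   0   0   0   0   0   0   0   0   0   0   0   0   0   0   0
  52   0   0   0   0   0   0   0   0   0   0   0   0   0   0   0   0
  60   0   0   0   0   0   0   0   0   0   0   0   0   0   0   0   0
  67   0   0   0   0   0   0   0   0   0   0   0   0   0   0   0   0
  76   0   0   0   0   0   0   0   0   0   0   0   0   0   0   0   0
  84   0   0   0   0   0   0   0   1   1   0   0   0   0   0   0   0
0.06 89
      -80 -70 -60 -50 -40 -30 -20 -10   0   9  
[... 2379 characters left out ...]
21   5   0
  12   0   0   0   0   0   6   0   0   0   0  15  26  24  24   7   0
  20   0   0   0   0   0   6   0   0   0   0  21  22   8   6   0   0
  28   0   0   0   3   0   8   0   0   0   0   9   5   0   0   0   0
  36   0   0   0   4   0  11   0   0   0   0   3   0   0   0   0   0
  44   0   0   0   0   0   6   0   0   0   0   5   0   0   0   0   0
  52   0   0   0   0   0   6   0   0   0   0   4   0   0   0   0   0
  60   0   0   0   0   0   5   0   0   0   0   2   0   0   0   0   0
  67   0   0   0   0   0   6   0   0   0   0   3   0   0   0   0   0
  76   0   0   0   0   0   5   0   0   0   0   5   0   0   0   0   0
  84   0   0   0   0   0   6   0   0   0   0   4   0   0   0   0   0
```

The stud appears yawed about 15° relative to the chute. Now I'll lift and take a close wrist view of the dial and outlet.

```bash
cat >> h.py <<'E'
YAW=np.radians(-41.7); HOLE=np.array([.6471,.1428])
def chute():
    u=np.array([np.cos(YAW),np.sin(YAW),0]);v=np.array([-u[1],u[0],0]);o=np.r_[HOLE,.089]-.105*u;return o,np.c_[u,v,[0,0,1]]
def cw(*p): o,R=chute(); return o+R@np.array(p,float)
def camtool(cpos,zc,xc):
    T=np.array(camera_params('wrist')['tool_from_camera'])
    zc=zc/np.linalg.norm(zc);xc=xc-zc*(xc@zc);xc/=np.linalg.norm(xc);Rc=np.c_[xc,np.cross(zc,xc),zc]
    U,_,V=np.linalg.svd(Rc@T[:3,:3].T);R=U@V
    return cpos-R@T[:3,3],R
def snap(n,name):
    s=sense();im,d=camera(n);pose=(np.array(s['position']),np.array(s['tcp_rot']))
    np.savez(f'pics/{name}.npz',im=im,d=d,p=pose[0],R=pose[1]);cv2.imwrite(f'pics/{name}.png',im[:,:,::-1]);return im,d,pose
E
python3 - <<'E'
from h import *
np.set_printoptions(precision=3,suppress=True)
o,R=chute()
for el in (40,50,60):
  for D in (.24,.28):
    zc=R@np.array([0,np.cos(np.radians(el)),-np.sin(np.radians(el))])
    p,Rt=camtool(cw(0,.0,.075)-D*zc,zc,R[:,0]); 
    q=inverse_kinematics(p,Rt); print(el,D,p,Rt[:,0],q)
E
```

```text
40 0.24 [0.498 0.135 0.206] [ 0.607  0.681 -0.409] None
40 0.28 [0.477 0.112 0.232] [ 0.607  0.681 -0.409] None
50 0.24 [0.504 0.142 0.223] [ 0.551  0.618 -0.561] [ 1.04   0.501 -1.278  2.357  4.174  0.214  1.313]
50 0.28 [0.487 0.123 0.254] [ 0.551  0.618 -0.561] None
60 0.24 [0.511 0.151 0.239] [ 0.478  0.535 -0.696] None
60 0.28 [0.498 0.136 0.274] [ 0.478  0.535 -0.696] None
```

Run:
```python
from h import *
np.set_printoptions(precision=3,suppress=True)
o,R=chute()
for side in (1,-1):
 for el in (35,45,55,65,72):
  for az in (-40,-20,0,20,40):
   for D in (.22,.28):
    for roll in (0,90,180,270):
     e,a=np.radians(el),np.radians(az)
     zc=R@np.array([np.cos(e)*np.sin(a),side*np.cos(e)*np.cos(a),-np.sin(e)])
     r=np.radians(roll); x0=np.cross(zc,[0,0,-1.]) ; x0=np.cross([0,0,-1.],zc)
     x0/=np.linalg.norm(x0);y0=np.cross(zc,x0);xc=np.cos(r)*x0+np.sin(r)*y0
     p,Rt=camtool(cw(-.02,.028,.09)-D*zc,zc,xc)
     q=inverse_kinematics(p,Rt)
     if q is not None and Rt[2,0]<-.3: print(side,el,az,D,roll,p,Rt[:,0],np.array(q))
```

```text
1 35 -40 0.22 0 [0.568 0.155 0.2  ] [ 0.029  0.944 -0.328] [ 0.77   0.838 -0.913  1.924 -0.855  0.859  0.67 ]
1 35 -40 0.22 90 [0.535 0.177 0.23 ] [ 0.297  0.779 -0.552] [ 0.86   0.574 -1.095  2.143 -1.015  0.445 -0.903]
1 35 -40 0.22 180 [0.572 0.196 0.258] [ 0.018  0.631 -0.776] [-0.513  0.386  0.525  1.883 -0.999  1.144 -2.645]
1 35 -40 0.22 270 [0.606 0.173 0.228] [-0.25   0.796 -0.551] [ 0.583  0.814 -0.903  1.623 -0.411  1.126  1.718]
1 35 -40 0.28 0 [0.567 0.106 0.235] [ 0.029  0.944 -0.328] [ 0.892  0.822 -0.986  1.888 -0.743  0.939  0.557]
1 35 -40 0.28 90 [0.534 0.128 0.265] [ 0.297  0.779 -0.552] [ 1.016  0.536 -1.154  2.103 -0.854  0.573 -1.042]
1 35 -40 0.28 180 [0.571 0.146 0.292] [ 0.018  0.631 -0.776] [-0.573  0.376  0.719  1.857 -0.983  1.283 -2.609]
1 35 -40 0.28 270 [0.604 0.124 0.262] [-0.25   0.796 -0.551] [ 0.661  0.781 -0.921  1.59  -0.399  1.229  1.713]
1 35 -20 0.22 90 [0.513 0.194 0.23 ] [ 0.545  0.631 -0.552] [ 0.833  0.438 -1.17   2.334  3.974  0.261  0.025]
1 35 -20 0.22 180 [0.555 0.199 0.258] [ 0.233  0.587 -0.776] [ 0.822  0.573 -1.298  1.982  0.065  0
[... 28230 characters left out ...]
86  1.237  0.615  1.811  0.54 ]
-1 72 40 0.22 180 [0.571 0.24  0.273] [-0.001 -0.037 -0.999] [ 0.255  0.614 -1.12   1.601  0.592  1.322 -0.991]
-1 72 40 0.22 270 [0.538 0.276 0.262] [ 0.264 -0.306 -0.915] [-0.412  0.378 -0.419  1.749  0.621  1.168 -2.65 ]
-1 72 40 0.28 0 [0.576 0.326 0.308] [-0.017 -0.557 -0.83 ] [-0.229  0.795 -0.994  1.265  0.87   1.961  1.966]
-1 72 40 0.28 90 [0.609 0.29  0.32 ] [-0.282 -0.289 -0.915] [-0.049  0.842 -1.069  1.133  0.64   1.937  0.517]
-1 72 40 0.28 180 [0.571 0.259 0.33 ] [-0.001 -0.037 -0.999] [ 0.216  0.574 -1.118  1.505  0.541  1.418 -0.966]
-1 72 40 0.28 270 [0.538 0.295 0.319] [ 0.264 -0.306 -0.915] [-1.014  0.321  0.334  1.687  0.341  1.165 -2.391]
```

Run:
```python
from h import *
np.set_printoptions(precision=3,suppress=True)
o,R=chute()
s=sense();p0=np.array(s['position']);
move_l(p0+[0,0,.2],feed=.3)
e=np.radians(45);zc=R@np.array([0,np.cos(e),-np.sin(e)])
p,Rt=camtool(cw(-.005,.028,.085)-.26*zc,zc,-R[:,0])
print(inverse_kinematics(p,Rt))
movep(p+[0,0,.1],Rt); move_l(p,feed=.2)
snap('wrist','w1');s=sense();print(s['time_s'],s['joint_pos'])
```

```text
[ 0.697  0.287 -1.134  1.984  0.056  0.574  2.014]
4.7167 [ 0.665  0.268 -1.088  1.982  0.01   0.573  2.055]
```

View pics/w1.png

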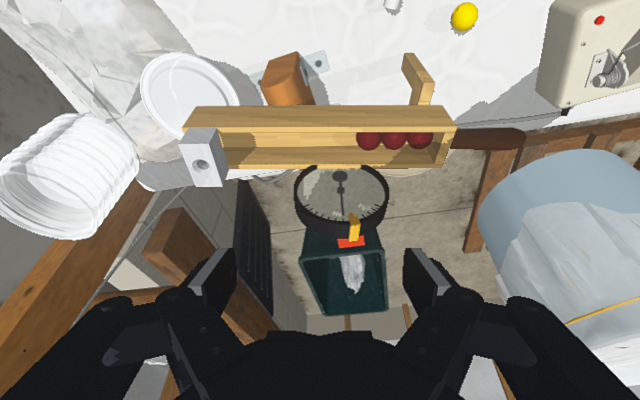

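Clear view: the hole is at (201,165), the dial at (342,195), the brass mark at (354,225) and the plums at (370–420,140). Next I'll enlarge the dial and bridge.

Run:
```python
from h import *
im=np.load('pics/w1.npz')['im']
crop(im,285,400,155,245,6.9,'w1a.png')
crop(im,170,240,95,195,6,'w1b.png')
```

```text
(no output)
```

View pics/w1a.png

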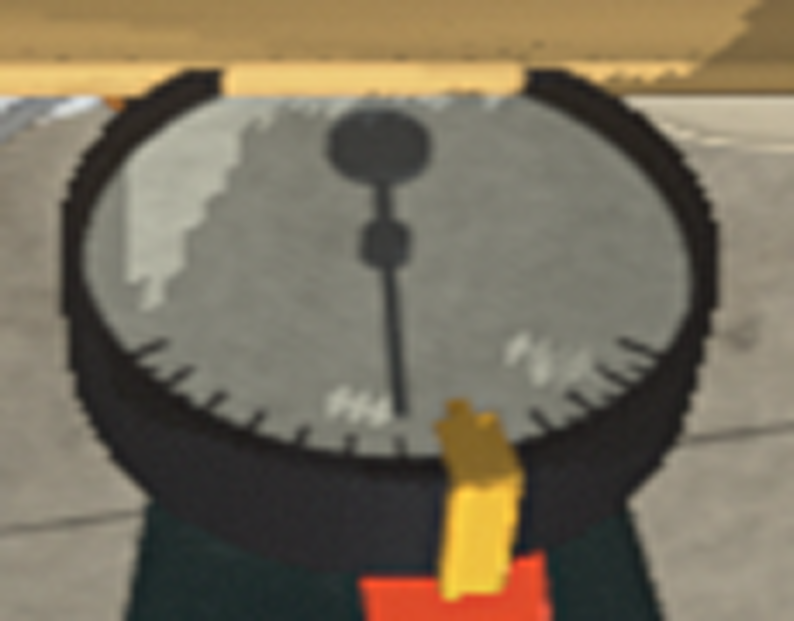

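View pics/w1b.png

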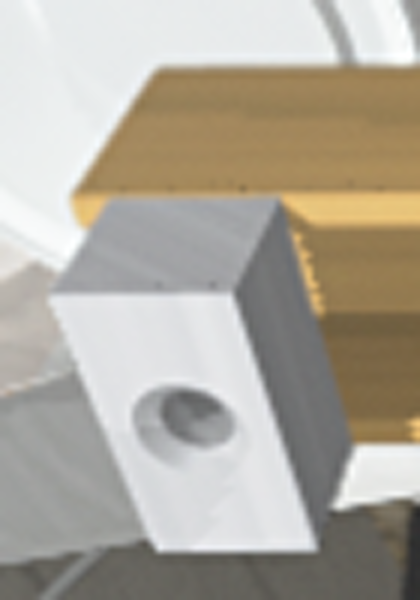

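Run:
```python
from h import *
np.set_printoptions(precision=4,suppress=True)
f=np.load('pics/w1.npz');pose=(f['p'],f['R']);D=f['d']
h=plane('wrist',(170+185/6,95+427/6),.159,pose);print('hole',h)
c=np.array([(50,295),(237,295),(318,550),(157,550)])/6+[170,95];C=plane('wrist',c,.159,pose);print(C,C.mean(0));
for i in range(4): d=C[(i+1)%4]-C[i];print(np.linalg.norm(d),np.degrees(np.arctan2(d[1],d[0])))
# chute wall long edge: top near edges pixel
o,R=chute()
def face(uv,y):
    a,d=ray('wrist',uv,pose);a=R.T@(a-o);d=d@R;t=(y-a[1])/d[:,1];return a+t[:,None]*d
K=lambda x,y:(285+x/6.9,155+y/6.9)
F=face([K(385,243),K(402,413),K(402,450),K(457,402),K(475,455)],.0175);print(F)
for i in range(1,5):
    d=F[i]-F[0];print(np.linalg.norm(d),np.arctan2(-d[0],d[2]))
# tick fan symmetric check
T=face([K(x,y) for x,y in((150,348),(180,378),(216,402),(259,420),(304,437),(350,445),(402,450),(540,420),(580,402),(612,378),(638,350))],.0175)
d=T-F[0];print(np.linalg.norm(d,axis=1),np.arctan2(-d[:,0],d[:,2]))
```

```text
hole [[0.6477 0.1438 0.159 ]]
[[0.6412 0.1184 0.159 ]
 [0.6217 0.1359 0.159 ]
 [0.6537 0.1716 0.159 ]
 [0.673  0.1543 0.159 ]] [0.6474 0.145  0.159 ]
0.026312172229152 138.09950916787855
0.04791059507642424 48.05544711945828
0.025876038988431257 -41.735740656064
0.04798664774870205 -131.42360924875877
[[-0.0209  0.0175  0.084 ]
 [-0.0213  0.0175  0.114 ]
 [-0.0209  0.0175  0.1198]
 [-0.028   0.0175  0.1122]
 [-0.0295  0.0175  0.1206]]
0.029945945586792647 0.01361541565665757
0.03581165598770964 0.00149050338250442
0.029045573531674803 0.24815993072969897
0.03757786638596356 0.23003753808984367
[0.0356 0.0357 0.0357 0.0353 0.0357 0.0355 0.0358 0.0353 0.0357 0.0358
 0.0359] [-1.0046 -0.8263 -0.66   -0.4934 -0.3259 -0.1703  0.0015  0.4958  0.6621
  0.828   0.9991]
```

Run:
```python
from h import *
np.set_printoptions(precision=3,suppress=True)
o,R=chute()
e=np.radians(38)
zc=R@np.array([0,np.cos(e),-np.sin(e)])
p,Rt=camtool(cw(-.02,.018,.10)-.225*zc,zc,-R[:,0])
print(p,inverse_kinematics(p,Rt))
move_l(p,Rt,feed=.1)
snap('wrist','w2');s=sense();print(s['time_s'],s['position'])
im=np.load('pics/w2.npz')['im']; crop(im,260,400,140,245,5.7,'w2a.png')
```

```text
[0.53  0.202 0.273] [ 0.743  0.286 -1.173  2.086 -0.069  0.378  2.132]
5.1667 [0.532 0.202 0.275]
```

View pics/w2a.png

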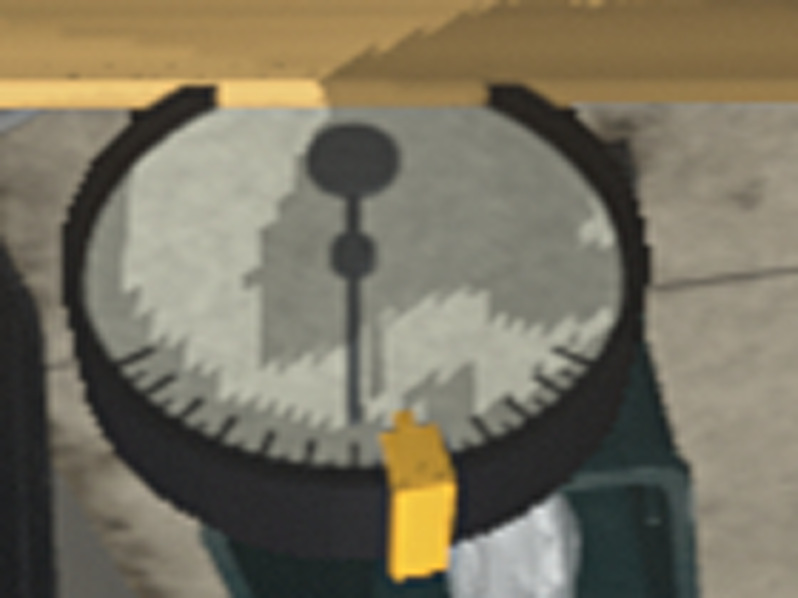

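Run:
```python
from h import *
np.set_printoptions(precision=4,suppress=True)
f=np.load('pics/w2.npz');pose=(f['p'],f['R'])
o,R=chute()
def face(uv,y):
    a,d=ray('wrist',uv,pose);a=R.T@(a-o);d=d@R;t=(y-a[1])/d[:,1];return a+t[:,None]*d
K=lambda x,y:(260+x/5.7,140+y/5.7)
# tick-based centre on face plane
px=[(132,355),(161,384),(190,409),(228,428),(268,443),(312,452),(357,455),(481,431),(515,408),(545,385),(572,357)]
T=face([K(*q) for q in px],.018)
A=np.c_[2*T[:,0],2*T[:,2],np.ones(len(T))];b=T[:,0]**2+T[:,2]**2;s=np.linalg.lstsq(A,b,rcond=None)[0];print('centre',s[:2],'r',np.sqrt(s[2]+s[0]**2+s[1]**2))
ang=lambda P,c:np.arctan2(-(P[:,0]-c[0]),P[:,2]-c[1])
print(ang(T,s[:2]))
for y in (.018,.0165,.015,.0135):
    F=face([K(353,256),K(354,420),K(404,412),K(404,425),K(422,485),K(383,440),K(440,425)],y)
    c=s[:2];print(y,'ang',ang(F[1:],c),'r',np.hypot(F[1:,0]-c[0],F[1:,2]-c[1]), 'pin',F[0])
```

```text
centre [-0.0212  0.0819] r 0.03643661629291818
[-1.0083 -0.8235 -0.6577 -0.4872 -0.3217 -0.1538  0.012   0.4866  0.6556
  0.8188  0.9957]
0.018 ang [0.0022 0.2304 0.2134 0.2142 0.1156 0.3555] r [0.0307 0.0302 0.0323 0.0422 0.0343 0.0337] pin [-0.0213  0.018   0.083 ]
0.0165 ang [0.0016 0.2201 0.2044 0.2072 0.1108 0.3417] r [0.0318 0.0312 0.0333 0.0432 0.0353 0.0346] pin [-0.0213  0.0165  0.0843]
0.015 ang [0.001  0.2105 0.196  0.2006 0.1062 0.3285] r [0.0329 0.0323 0.0344 0.0441 0.0363 0.0356] pin [-0.0213  0.015   0.0856]
0.0135 ang [0.0005 0.2015 0.1881 0.1942 0.1019 0.3161] r [0.034  0.0333 0.0354 0.0451 0.0374 0.0366] pin [-0.0213  0.0135  0.0869]
```

Mark reads about 0.20–0.21 rad, with the needle at 0. Next is the pin.

```bash
cat >> h.py <<'E'
HOLE=np.array([.6474,.1440]); YAW=np.radians(-41.8)
def rtool():  # down, jaws along chute y, tool y = outlet dir
    o,R=chute(); return np.c_[[0,0,-1.],R[:,0],-R[:,1]]
E
python3 - <<'E'
from h import *
np.set_printoptions(precision=4,suppress=True)
Rt=rtool(); print(np.linalg.det(Rt))
p=np.array(sense()['position']); R0=np.array(sense()['tcp_rot'])
move_l(p-.08*R0[:,0]+[0,0,.1],feed=.25)
g=np.array([.664,-.1128,.14+.006+.10])
print(inverse_kinematics(g,Rt))
movep(g+[0,0,.15],Rt)
command_gripper(.05)
move_l(g,feed=.2)
snap('wrist','w3');s=sense();print(s['time_s'],s['position'],s['joint_pos'],s['finger_gap'])
E
```

```text
1.0
[-0.5664  0.7049  1.1106  1.5917 -0.6552  1.2623 -1.6436]
11.6417 [ 0.6647 -0.1134  0.2477] [-0.5365  0.6666  1.0391  1.5883 -0.6002  1.2348 -1.6884] 0.050016592305762185
```

View pics/w3.png

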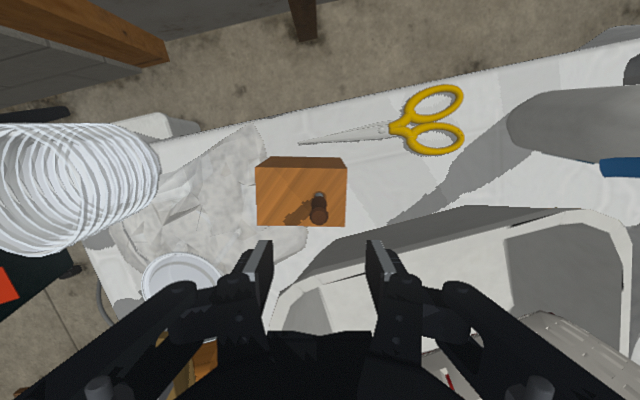

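Run:
```python
from h import *
s=sense();print(s['position'])
im=np.load('pics/w3.npz')['im']; crop(im,285,355,150,235,7,'w3a.png')
```

```text
[ 0.66474031 -0.11340733  0.24772765]
```

View pics/w3a.png

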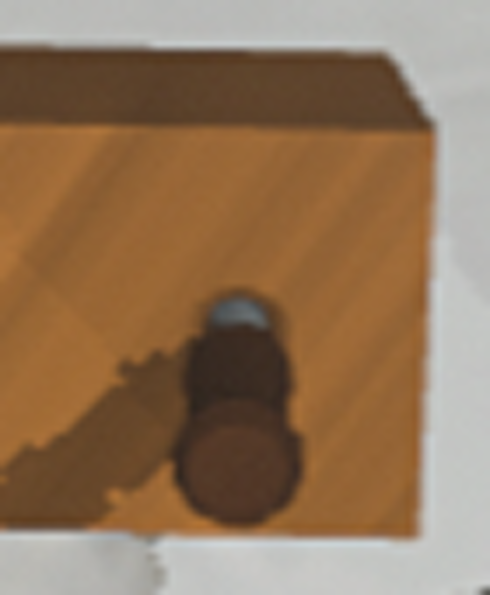

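Run:
```python
from h import *
np.set_printoptions(precision=4,suppress=True)
f=np.load('pics/w3.npz');pose=(f['p'],f['R'])
K=lambda x,y:(285+x/7,150+y/7)
print('top',plane('wrist',K(238,465),.156,pose),'rod at block top',plane('wrist',K(240,322),.095,pose))
c=plane('wrist',[K(435,127),K(418,538)],.095,pose);print(c,np.linalg.norm(c[0]-c[1]))
```

```text
top [[ 0.6651 -0.1134  0.156 ]] rod at block top [[ 0.6656 -0.1141  0.095 ]]
[[ 0.6684 -0.1527  0.095 ]
 [ 0.6239 -0.1117  0.095 ]] 0.060489819295649304
```

Run:
```python
from h import *
np.set_printoptions(precision=4,suppress=True)
Rt=rtool()
move_l([.6652,-.1136,.1465],Rt,feed=.08)
print(sense()['position'],sense()['wrist_force'])
command_gripper(.005,40)
s=sense();print(s['position'],s['wrist_force'],s['finger_gap'])
move_l([.6652,-.1136,.1465+.10],feed=.1)
sleep(.2);snap('wrist','w4');snap('side','s4')
s=sense();print(s['time_s'],s['position'],s['wrist_force'],s['finger_gap'])
im=np.load('pics/w4.npz')['im']; crop(im,200,440,150,330,3.3,'w4a.png')
im=np.load('pics/s4.npz')['im']; crop(im,150,350,20,180,4,'s4a.png')
```

```text
[ 0.6656 -0.1137  0.1472] [ 0.1497  0.1142 -0.3831]
[ 0.6654 -0.1136  0.1468] [0.3608 0.1361 0.402 ] 0.012720867708447164
14.9 [ 0.6651 -0.1136  0.2461] [ 0.3255 -0.1613 -0.7477] 0.012985169449953874
```

View pics/w4a.png

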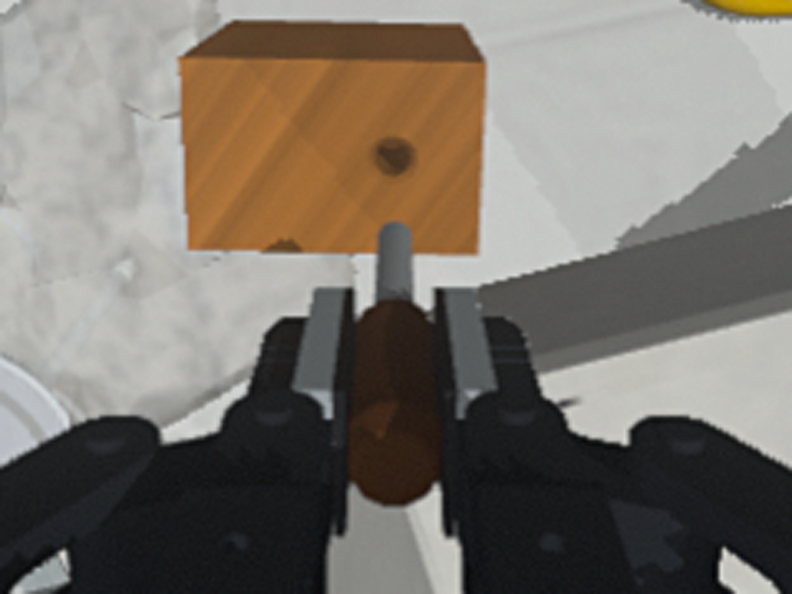

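View pics/s4a.png

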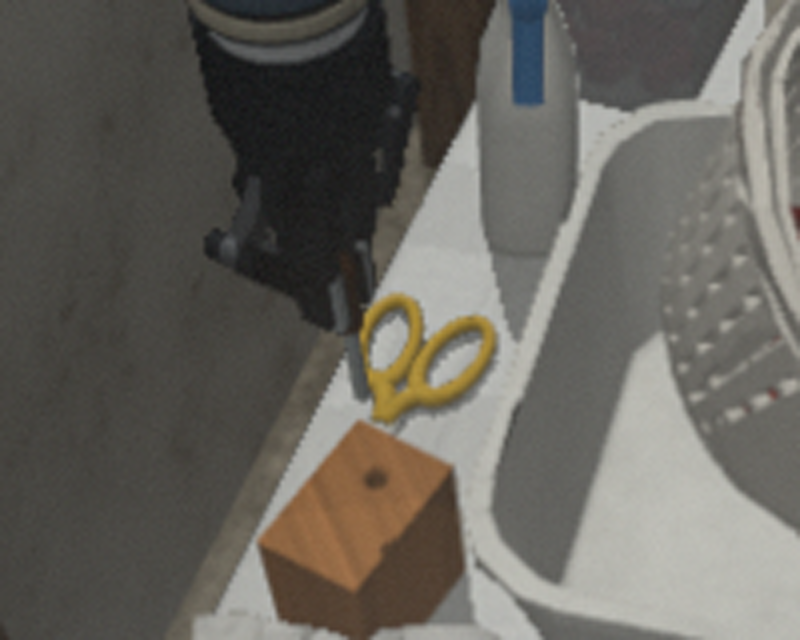

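Run:
```python
from h import *
np.set_printoptions(precision=4,suppress=True)
f=np.load('pics/w4.npz');pose=(f['p'],f['R'])
w=(200+396/3.3,150+228/3.3); sd=(150+363/4,20+397/4)
t=plane('wrist',w,.159,pose);print(t, (t-pose[0])@pose[1]); print(two('wrist',w,'side',sd,pose))
print('rod top',plane('wrist',(200+394/3.3,150+300/3.3),.214,pose))
print(pose[1])
```

```text
[[ 0.6642 -0.1137  0.159 ]] [[ 0.0869 -0.0004  0.0006]]
(array([ 0.6636, -0.1134,  0.1578]), np.float64(0.0004640341917275412))
rod top [[ 0.669  -0.1173  0.214 ]]
[[-0.0011  0.7454 -0.6666]
 [ 0.     -0.6666 -0.7454]
 [-1.     -0.0008  0.0007]]
```

Run:
```python
from h import *
np.set_printoptions(precision=4,suppress=True)
Rt=rtool()
move_l([.6652,-.1136,.29],feed=.2)
off=.0875 # tcp above tip
p=np.r_[HOLE,.159+.05+off]
move_l(p,Rt,feed=.2); sleep(.3)
snap('wrist','w5');snap('side','s5');snap('scene','c5');s=sense();print(s['time_s'],s['position'],s['joint_pos'])
im=np.load('pics/w5.npz')['im']; crop(im,240,400,140,260,5,'w5a.png')
im=np.load('pics/s5.npz')['im']; crop(im,220,320,150,250,6,'s5a.png')
```

```text
17.1583 [0.6474 0.1438 0.2965] [-0.9667  0.6273  1.1084  1.557  -0.5736  1.3175 -2.0878]
```

View pics/w5a.png

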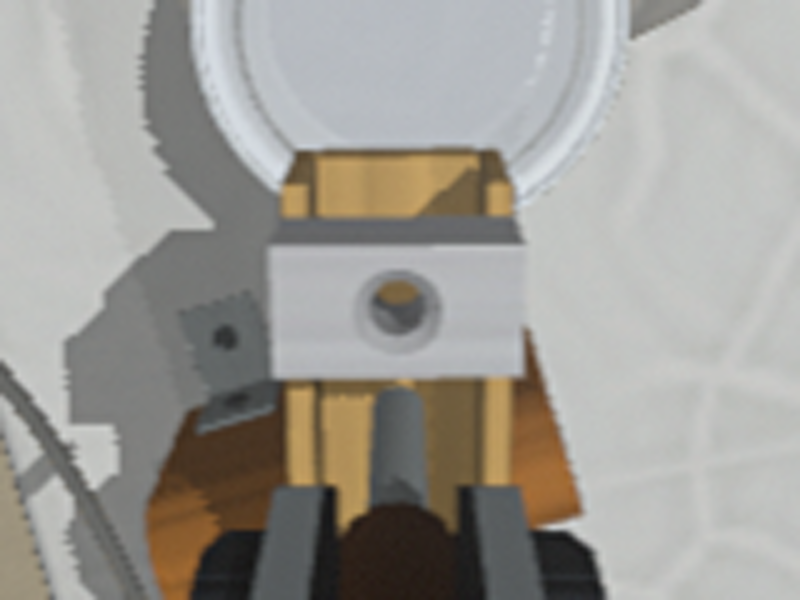

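View pics/s5a.png

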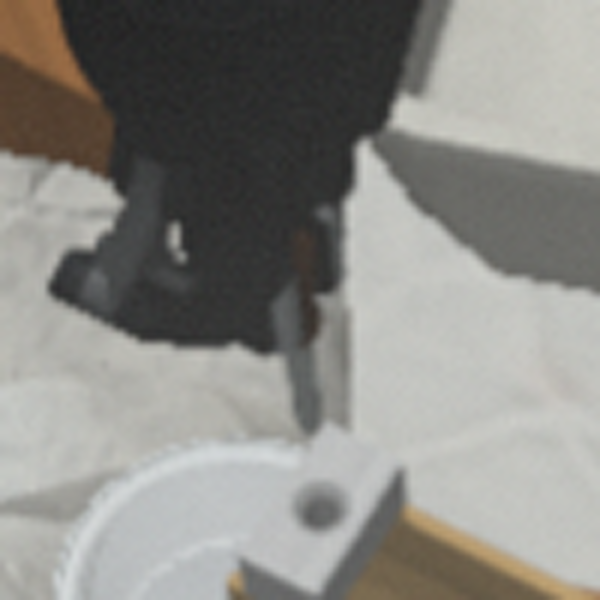

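Run:
```python
from h import *
np.set_printoptions(precision=4,suppress=True)
f=np.load('pics/w5.npz');pose=(f['p'],f['R'])
h=(240+398/5,140+311/5);t=(240+399/5,140+392/5)
s=lambda x,y:(220+x/6,150+y/6)
H=plane('wrist',h,.159,pose);T=plane('wrist',t,.209,pose);print('hole',H,'tip',T)
c=plane('wrist',[(240+x/5,140+y/5) for x,y in((268,246),(523,243),(524,375),(272,378))],.159,pose);print('bridge ctr',c.mean(0),np.linalg.norm(c[1]-c[0]),np.linalg.norm(c[2]-c[1]),c[1]-c[0])
print('hole two',two('wrist',h,'side',s(320,507),pose),'tip two',two('wrist',t,'side',s(310,425),pose))
```

```text
hole [[0.6463 0.144  0.159 ]] tip [[0.6471 0.1431 0.209 ]]
bridge ctr [0.6464 0.1442 0.159 ] 0.04757499651556658 0.025940287913282588 [-0.0313 -0.0358  0.    ]
hole two (array([0.6464, 0.1441, 0.1584]), np.float64(0.00046098443012971836)) tip two (array([0.6463, 0.1436, 0.2067]), np.float64(0.00038374418636831606))
```

Run:
```python
from h import *
np.set_printoptions(precision=4,suppress=True)
x,y=.6470,.1445
move_l([x,y,.159+.012+.0875],feed=.08); sleep(.2)
s=sense();print(s['position'],s['wrist_force'])
r=move_l([x,y,.2035],feed=.03,until_force=2.5);s=sense();print(r,s['position'],s['wrist_force'])
if not r:
    r=move_l([x,y,.189],feed=.012,until_force=2.5);s=sense();print(r,s['position'],s['wrist_force'])
sleep(.2);s=sense();print(s['position'],s['wrist_force'],s['finger_gap'],s['time_s'])
snap('side','s6');im=np.load('pics/s6.npz')['im']; crop(im,180,440,180,345,3,'s6a.png')
```

```text
[0.6473 0.1444 0.2591] [-0.4813  0.4936  0.0344]
False [0.6471 0.1445 0.2037] [ 0.3464  0.085  -0.3743]
True [0.647  0.1445 0.1918] [0.0504 0.1624 4.5389]
[0.647  0.1445 0.1918] [-0.4668 -0.2189  5.1829] 0.012571342868108473 21.075
```

View pics/s6a.png

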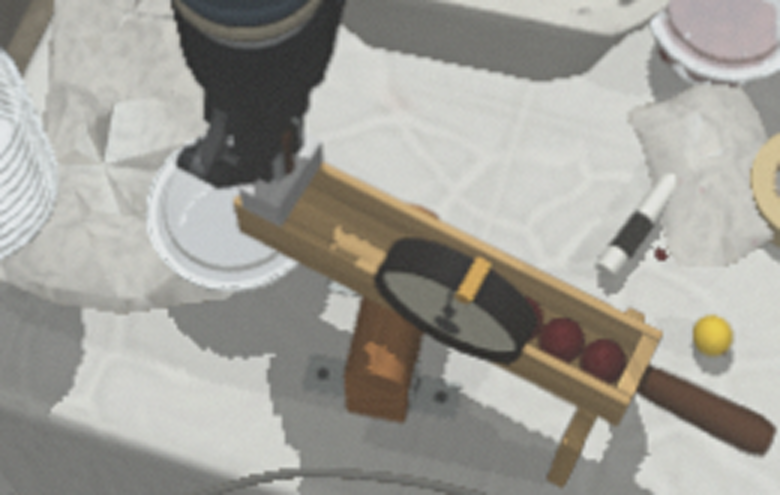

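Shoulder landed at the expected height (TCP 0.1918, expected 0.1915). Next I'll relieve the push, release, and check.

Run:
```python
from h import *
np.set_printoptions(precision=4,suppress=True)
move_l([.647,.1445,.1921],feed=.01);sleep(.2);s=sense();print(s['position'],s['wrist_force'])
command_gripper(.04);sleep(.3)
s=sense();print(s['position'],s['wrist_force'])
move_l([.647,.1445,.30],feed=.15);sleep(.2)
snap('wrist','w7');snap('side','s7');print(sense()['time_s'])
im=np.load('pics/w7.npz')['im']; crop(im,240,400,140,260,5,'w7a.png')
im=np.load('pics/s7.npz')['im']; crop(im,180,440,180,345,3,'s7a.png')
```

```text
[0.647  0.1445 0.192 ] [0.6298 0.0736 1.4557]
[0.647  0.1445 0.1921] [-0.477   0.5001 -0.132 ]
23.45
```

View pics/w7a.png

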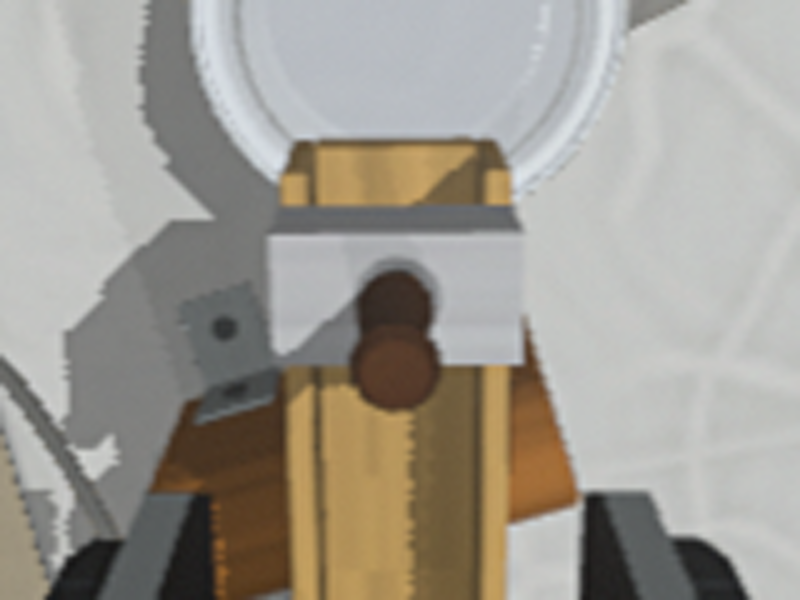

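View pics/s7a.png

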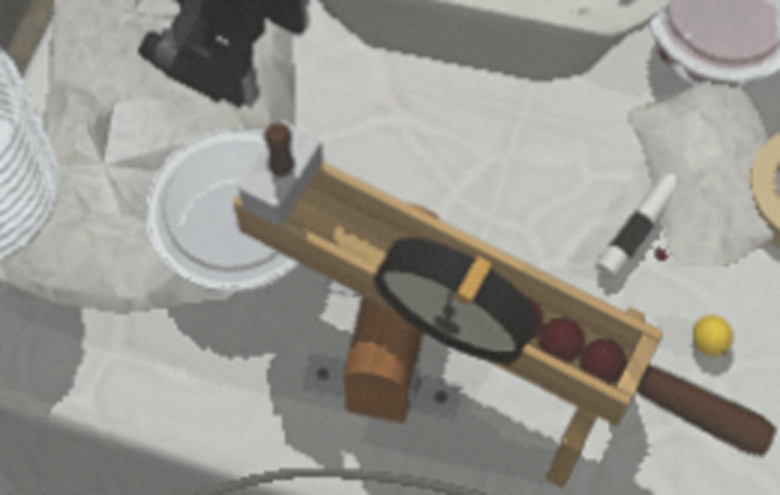

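```bash
cat >> h.py <<'E'
HOLE=np.array([.6464,.1441])
E
python3 - <<'E'
from h import *
np.set_printoptions(precision=4,suppress=True)
f=np.load('pics/w7.npz');print('pintop',two('wrist',(319,213.6),'side',(273.3,223.3),(f['p'],f['R'])))
b=np.load('pics/side0.npz')['d'];v,u=np.where((b>0)&(b<2));P=pts('side',b,np.c_[u,v].astype(float))
o,R=chute();L=(P-o)@R;L[:,2]=P[:,2]
q=L[(L[:,2]>.02)&(L[:,2]<.062)&(L[:,0]>-.03)&(L[:,0]<.06)&(L[:,1]>.028)&(L[:,1]<.08)]
r=cv2.minAreaRect((q[:,:2]*1000).astype(np.float32));print(r,cv2.boxPoints(r),len(q))
# crown
q=L[(L[:,2]>.084)&(L[:,2]<.096)&(L[:,0]>-.03)&(L[:,0]<.06)&(L[:,1]>.030)&(L[:,1]<.08)]
print('crown fit x=a*y+b',np.polyfit(q[:,1],q[:,0],1),q[:,2].max())
# end face width
a=np.load('pics/scene0.npz')
h=cw(-.170,0,.026);print('handle',h)
for k,Rt in (('A',rtool()),('B',rtool()@np.diag([1,-1,-1.]))):
    for th in (0,.1,.2):
        ax=-R[:,1]; Q=cv2.Rodrigues(R[:,1]*th)[0]
        p=h+[0,0,.25*th]-.006*(Q@Rt)[:,0]; print(k,th,inverse_kinematics(p,Q@Rt))
E
```

```text
pintop (array([0.6451, 0.1447, 0.1988]), np.float64(0.0020106319421822855))
((5.5864152908325195, 54.28010559082031), (47.57993698120117, 22.254358291625977), 51.49532699584961) [[-17.9324  42.5906]
 [ -0.5171  28.7355]
 [ 29.1052  65.9696]
 [ 11.6899  79.8247]] 179
crown fit x=a*y+b [-0.2712  0.0283] 0.09185068738777513
handle [0.4414 0.3274 0.115 ]
A 0 [-1.4504  0.6459  1.0348  2.0023 -0.7143  0.9107 -2.3308]
A 0.1 [-1.401   0.6082  1.0346  1.9701 -0.734   1.016  -2.2895]
A 0.2 [-1.3471  0.5782  1.027   1.9353 -0.7542  1.1232 -2.2569]
B 0 [-0.9466  0.4354  0.2967  1.9767 -0.181   0.7546  0.2976]
B 0.1 [-0.8886  0.4097  0.2877  1.9441 -0.2836  0.8452  0.4122]
B 0.2 [-0.0104  0.5125 -0.8027  1.8613  0.2007  0.9368 -0.0282]
```

```bash
cat >> h.py <<'E'
def lift_pose(al,p0,R0,S=(.0283,0,0),sl=-.2712,r=.019):
    """chute tilted al about the stud line; tool pose p0,R0 at level -> new pose"""
    o,R=chute(); w=R@(np.array([sl,1,0])/np.hypot(sl,1)); z=np.array([0,0,1.]); e=np.cross(w,z)
    C0=cw(*S); d=p0-C0; a,b,c=d@e,d@w,d@z
    n=np.sin(al)*e+np.cos(al)*z; t=np.cos(al)*e-np.sin(al)*z
    return C0-r*z+r*n+(a-r*al)*t+c*n+b*w, cv2.Rodrigues(w*al)[0]@R0
E
python3 - <<'E'
from h import *
np.set_printoptions(precision=4,suppress=True)
Rt=rtool(); h=cw(-.170,0,.026)+[0,0,.006]
command_gripper(.065)
move_l([h[0],h[1],.30],Rt,feed=.2)
move_l([h[0],h[1],.215],feed=.15);sleep(.1)
snap('wrist','w8');s=sense();print(s['time_s'],s['position'],s['joint_pos'])
for al in (.1,.2,.24):
    p,R=lift_pose(al,h,Rt);print(al,p-h,inverse_kinematics(p,R))
E
```

```text
26.2083 [0.4421 0.3276 0.2161] [-1.5368  0.5122  1.1344  1.9213 -0.5374  1.0525 -2.4716]
0.1 [ 0.0037 -0.0019  0.019 ] [-1.3555  0.6017  0.97    1.9529 -0.686   1.009  -2.3325]
0.2 [ 0.0091 -0.0046  0.0378] [-1.276   0.5914  0.9402  1.9001 -0.6957  1.1287 -2.304 ]
0.24 [ 0.0118 -0.0059  0.0451] [-1.2426  0.5901  0.9266  1.8779 -0.7003  1.1769 -2.2937]
```

View pics/w8.png

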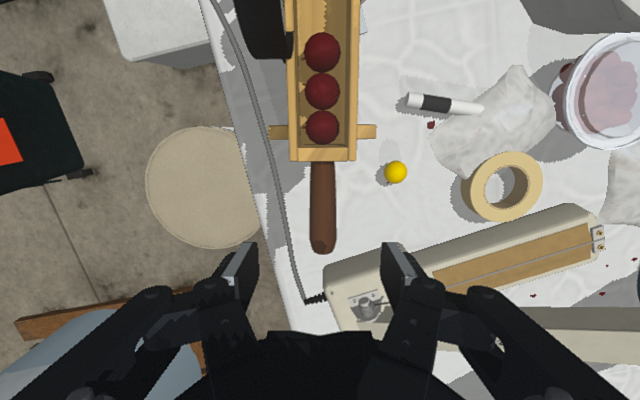

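Run:
```python
from h import *
np.set_printoptions(precision=4,suppress=True)
f=np.load('pics/w8.npz');pose=(f['p'],f['R'])
im=f['im'].astype(int);m=np.zeros(im.shape[:2],np.uint8);mm=(im[...,0]<120)&(im[...,0]>im[...,2]+15)
m[164:256,300:345]=mm[164:256,300:345];n,l,st,c=cv2.connectedComponentsWithStats(m);k=1+np.argmax(st[1:,4]);print(st[k])
for r in (175,190,205,220,235):
    xs=np.where(l[r]==k)[0]; print(r,xs.min(),xs.max(),((plane('wrist',((xs.min()+xs.max())/2,r),.115,pose)-cw(0,0,.026))@chute()[1])[0])
print(((plane('wrist',[(323,161),(323,254)],.12,pose)-cw(0,0,.026))@chute()[1]))
```

```text
[ 310  164   26   90 2198]
175 311 334 [-0.138  -0.0016  0.    ]
190 310 335 [-0.1502 -0.0017  0.    ]
205 311 335 [-0.1627 -0.0021  0.    ]
220 310 335 [-0.1756 -0.0017  0.    ]
235 310 335 [-0.1889 -0.0018  0.    ]
[[-0.1264 -0.002   0.005 ]
 [-0.2039 -0.0022  0.005 ]]
```

Run:
```python
from h import *
np.set_printoptions(precision=4,suppress=True)
Rt=rtool(); h=cw(-.170,-.0014,.026)+[0,0,.006]
move_l(h+[0,0,.02],Rt,feed=.1);move_l(h,feed=.04,until_force=4);sleep(.2)
s=sense();print(s['position'],s['wrist_force'])
command_gripper(.012,20);s=sense();print(s['position'],s['wrist_force'],s['finger_gap'],h)
command_gripper(.012,60);sleep(.2)
s=sense();print(s['position'],s['wrist_force'],s['finger_gap'],s['time_s'],s['joint_pos'])
np.savez('grasp.npz',h=np.array(h),p=s['position'],R=Rt)
snap('wrist','w9')
```

```text
[0.4406 0.3264 0.1212] [ 0.5886 -0.7467 -0.1625]
[0.4404 0.3263 0.1211] [-1.5463 -0.8359  1.0942] 0.020307832260861164 [0.4405 0.3264 0.121 ]
[0.4404 0.3263 0.1212] [-2.6525 -1.2434  4.8651] 0.018985792943290725 28.8333 [-1.4296  0.6212  0.9952  2.0044 -0.6793  0.8907 -2.3625]
```

View pics/w9.png

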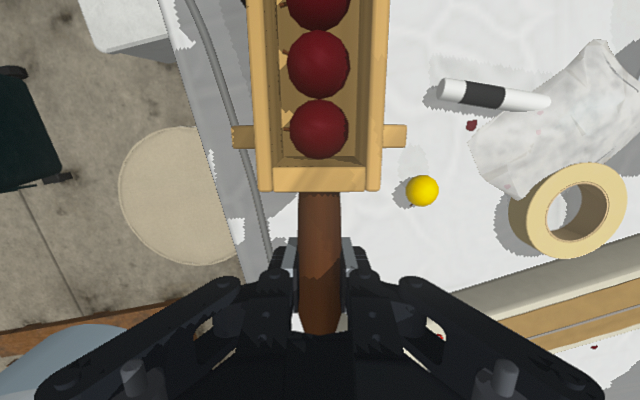

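Run:
```python
from h import *
np.set_printoptions(precision=4,suppress=True)
g=np.load('grasp.npz');h,Rt=g['h'],g['R']
for al in (.03,.08,.13,.18):
    p,R=lift_pose(al,h,Rt); move_l(p,R,feed=.02)
    s=sense();print(al,s['position']-p,s['wrist_force'],s['ft_torque'],s['finger_gap'],round(s['time_s'],2))
sleep(.8)
for n in ('side','scene','wrist'): snap(n,n+'10')
im=np.load('pics/side10.npz')['im']; crop(im,220,450,190,350,3.4,'s10a.png')
im=np.load('pics/scene10.npz')['im']; crop(im,220,400,120,240,4.4,'c10a.png')
```

```text
0.03 [ 0.      0.0001 -0.0002] [ 0.0396  1.2499 -3.1401] [ 0.0808 -0.0532  0.1079] 0.019519679098923447 29.32
0.08 [ 0. -0. -0.] [ 0.0291  0.9972 -2.4882] [ 0.1139 -0.1022  0.0514] 0.01917424097366028 29.97
0.13 [ 0.0002 -0.0001 -0.    ] [ 0.7854  0.1048 -3.1952] [-0.007  -0.2779  0.0779] 0.019402781349932178 30.61
0.18 [ 0.0002 -0.0001 -0.    ] [ 0.4381 -0.0962 -2.9882] [-0.1763 -0.5128  0.107 ] 0.019422627398326855 31.25
```

View pics/s10a.png

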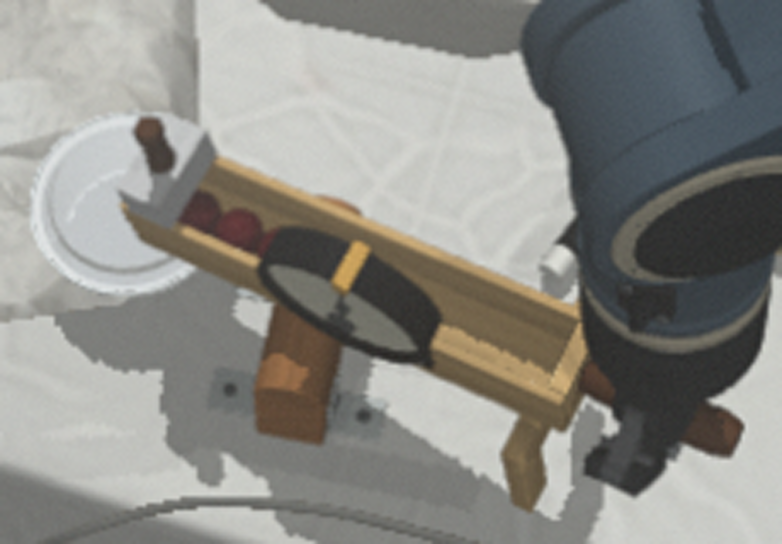

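View pics/c10a.png

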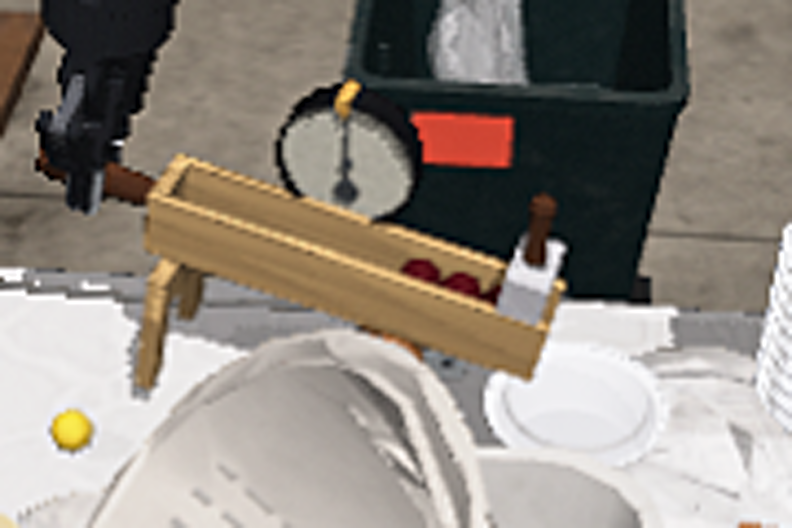

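View pics/wrist10.png

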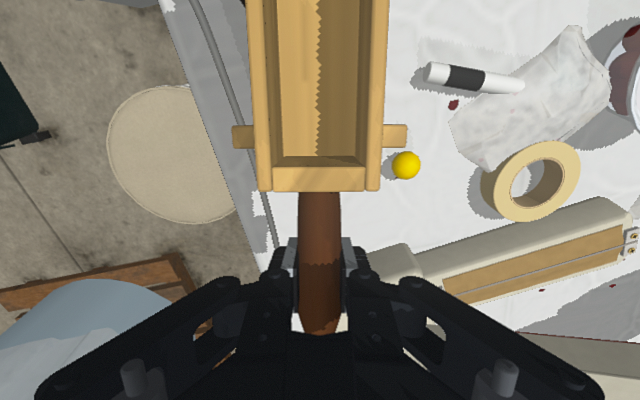

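Plums rest behind the pin, the chute follows the tool rigidly, and feet are up. Next I'll measure the pointer against the mark from enlarged dials.

Run:
```python
from h import *
im=np.load('pics/scene10.npz')['im']; crop(im,278,320,135,175,14,'c10b.png')
im=np.load('pics/side10.npz')['im']; crop(im,292,355,252,302,12,'s10b.png')
```

```text
(no output)
```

View pics/c10b.png

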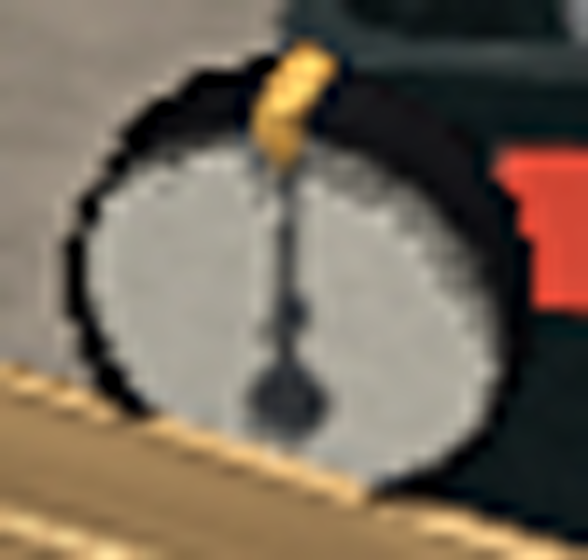

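View pics/s10b.png

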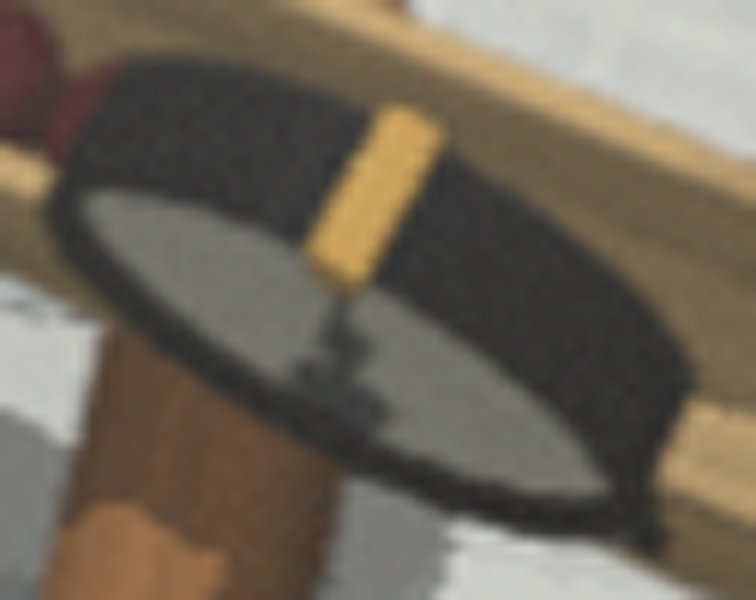

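```bash
cat >> h.py <<'E'
def dial(n,uvs,al,y):
    """pixels -> angles from dial centre in the tilted chute frame, dial plane at chute y"""
    o,R=chute(); ot,Rt=lift_pose(al,o,R); a,d=ray(n,uvs); a=Rt.T@(a-ot); d=d@Rt
    t=(y-a[1])/d[:,1]; return a+t[:,None]*d
E
python3 - <<'E'
from h import *
np.set_printoptions(precision=4,suppress=True)
K=lambda x,y:(278+x/14,135+y/14)
for y in (.018,.016):
    F=dial('scene',[K(291,312),K(288,400),K(287,185),K(276,163),K(262,120)],.18,y);print(y,F[:,[0,2]])
    for i in (1,2,3,4):
        d=F[i]-F[0];print(i,np.hypot(d[0],d[2]),np.arctan2(-d[0],d[2]))
    d=F[2]-F[1];print('needle whole',np.arctan2(-d[0],d[2]),'expected .174')
E
```

```text
0.018 [[-0.0185  0.0774]
 [-0.0155  0.0577]
 [-0.0242  0.1046]
 [-0.027   0.1085]
 [-0.0311  0.1166]]
1 0.020008326040454525 -2.99313821733501
2 0.02774263183023483 0.20571391866716363
3 0.03218579625075716 0.26720945036282506
4 0.04110860098305862 0.3125829458865232
needle whole 0.1817226206250557 expected .174
0.016 [[-0.0181  0.079 ]
 [-0.0152  0.0592]
 [-0.0238  0.106 ]
 [-0.0266  0.1099]
 [-0.0307  0.118 ]]
1 0.019960601662886227 -2.993138217335008
2 0.02767645938614702 0.20571391866716376
3 0.03210902585579777 0.2672094503628237
4 0.041010547683114934 0.312582945886523
needle whole 0.18172262062505676 expected .174
```

Run:
```python
from h import *
np.set_printoptions(precision=4,suppress=True)
g=np.load('grasp.npz');h,Rt=g['h'],g['R']
p,R=lift_pose(.217,h,Rt); move_l(p,R,feed=.015); sleep(1.5)
s=sense();print(s['position']-p,np.abs(np.array(s['tcp_rot'])-R).max(),s['wrist_force'],s['finger_gap'],round(s['time_s'],2))
for n in ('side','scene','wrist'): snap(n,n+'11')
im=np.load('pics/scene11.npz')['im']; crop(im,278,320,135,175,14,'c11b.png')
im=np.load('pics/side11.npz')['im']; crop(im,220,450,190,350,3.4,'s11a.png')
a=np.load('pics/wrist9.npz')['im'] if False else np.load('pics/w9.npz')['im'];b=np.load('pics/wrist11.npz')['im']
A=a[165:195,250:400].astype(float).mean(2);B=b[165:195,250:400].astype(float).mean(2)
print('wrist shift of tail wall px',cv2.phaseCorrelate(A,B))
```

```text
[-0. -0. -0.] 6.402313026872275e-05 [ 3.9745 -2.7076 -3.1436] 0.019438416475812608 34.34
wrist shift of tail wall px ((-0.20934526020786848, 0.007406703104214429), 0.5977466291278215)
```

View pics/c11b.png

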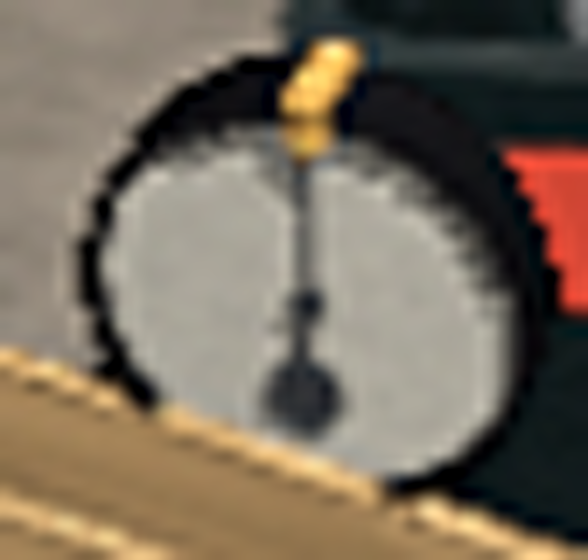

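View pics/s11a.png

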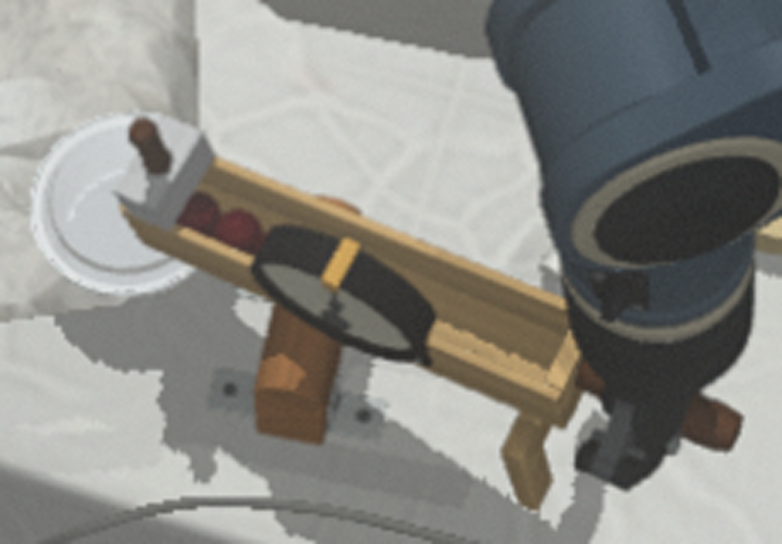

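Run:
```python
from h import *
np.set_printoptions(precision=4,suppress=True)
im=np.load('pics/side11.npz')['im']; crop(im,290,353,250,302,12,'s11b.png')
im=np.load('pics/scene11.npz')['im']; crop(im,300,380,140,215,8,'c11c.png')
K=lambda x,y:(278+x/14,135+y/14)
F=dial('scene',[K(306,303),K(303,400),K(303,175),K(306,155),K(304,130)],.217,.0165)
for i in (2,3,4):
    d=F[i]-F[0];print(i,np.hypot(d[0],d[2]),np.arctan2(-d[0],d[2]))
d=F[2]-F[1];print('needle',np.arctan2(-d[0],d[2]))
```

```text
2 0.027696038572412873 0.2391992018802048
3 0.032062154278831224 0.21857746086364047
4 0.03729190678717371 0.22875420891451984
needle 0.21814573616705385
```

View pics/s11b.png

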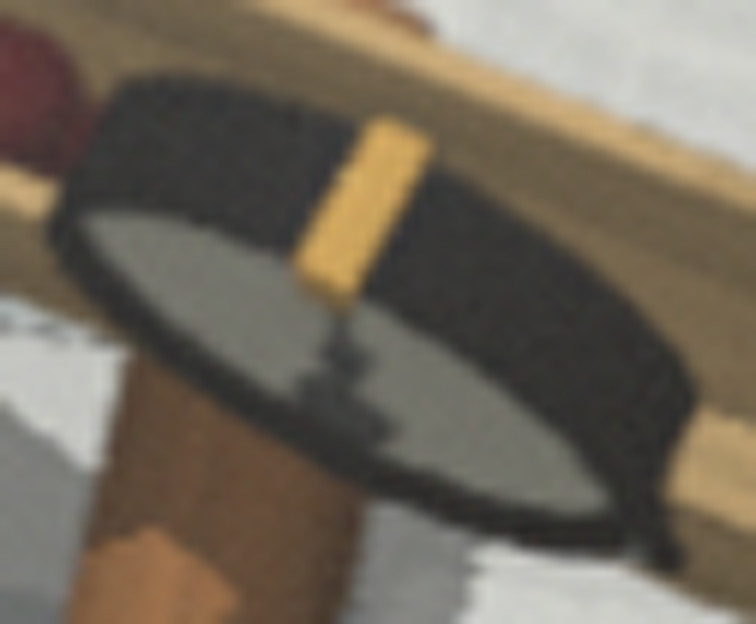

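View pics/c11c.png

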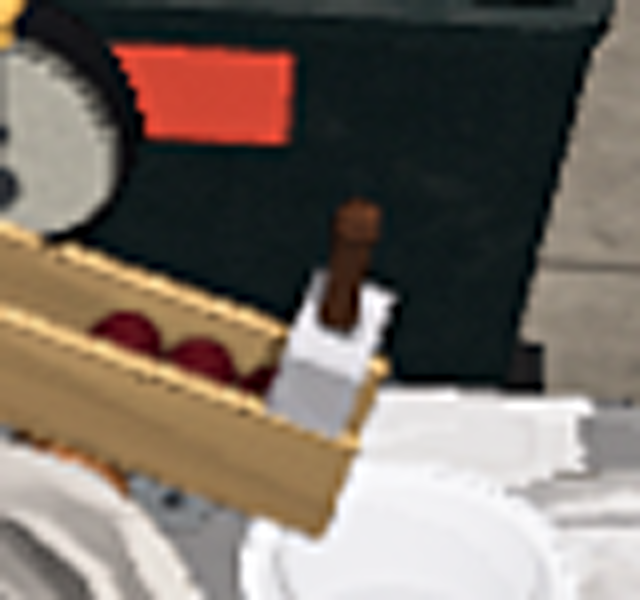

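The scene view shows the needle on the index, and the opposite face (side view) agrees. The pin is seated and three plums lie behind it. I'm handing in.

Run:
```python
from h import *
s=sense();print(s['time_s'],s['wrist_force'],s['finger_gap'],np.abs(s['qd']).max())
print(finish_job())
```

```text
34.4917 [ 3.0699179  -2.74439514 -4.55015504] 0.01909622162980535 0.0013743977849231728
the job is handed in; nothing more can be done
None
```

I moved the gate pin from the offcut into the bridge with the chute still level. I then lifted the tail by its handle, turning it about the stud (which lies about 15° askew to the chute), to about 0.21 rad. The job was handed in at 34.5 s, with the arm holding the chute there. No verdict was reported.

**Last checks that agreed**
- **Pointer:** the needle lies on the mark in the scene view, and the other dial face in the side view looks the same.
- **Pin:** the shoulder landed within 0.3 mm of the expected height. After the lift it was still seated, leaning slightly towards the outlet.
- **Plums:** all three lie behind the pin.
- **Grip:** the fingers hold the handle at a 19 mm opening with no slip seen, and the arm is still. The wrist carries only about 3–4.5 N down, so the stud should still carry most of the weight.
- **Cup and pen:** the arm touched neither, and both looked undisturbed in the pictures.

**Checks that disagreed or went over**
- **Mark angle:** readings ranged from about 0.20 to 0.23 rad from the two close wrist views. A coarse scene reading taken part-way through the lift gave 0.27–0.31, so I relied on the close views and on the needle lining up with the mark.
- **Push on the bridge:** it briefly reached about 5 N, over the 4 N tipping guide. I eased it off, and the chute still looked level afterwards.

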